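Fit the thrust spring on a shower-pole foot

ROBOT

A 7-joint arm with a two-finger parallel gripper is mounted at the origin on the work surface. World frame = base frame: x ahead of the robot, y to its left, z up, the work surface at z = 0. Lengths are in m, angles in rad, forces in N, time in s.
With the tool pointing down it reaches from about 0.4 to 0.9 m from the base axis. Payload 5.5 kg.
Tool frame: the origin (TCP) lies midway between the tips of the shut fingers; the grasp point (between the pads) lies 19 mm behind it (r.tcp_to_grasp is the distance from the TCP to the grasp point, in m); z points along the fingers, y is the line along which they close (so a half turn about z gives the same grasp; the last joint's range is limited). The gripper opens to 85 mm and grips with 20 to 120 N. Pads are 22 mm wide; open, the fingers measure 114 mm over their backs; the gripper's body (76 mm by 85 mm) begins 54 mm behind the grasp point. The pads swing forward as they close: fully open they stand 13 mm farther back than shut.
Start: joints at [-1.03, 0.501, -0.427, 1.55, 0.221, 1.138, -0.21], TCP at [0.178, 0.625, 0.231] pointing down, gripper open.
Joint ranges: [-2.88, 2.88], [-0.31, 2.03], [-1.54, 1.56], [0.2, 2.42], [-1.41, 4.55], [0.19, 2.02], [-2.57, 2.57]. Speed limits (rad/s): [2.57, 2.57, 3.14, 3.14, 3.14, 3.14, 3.14].

INTERFACE

Orientations are given as a 3x3 rotation matrix whose columns are the frame's x, y, z axes.
In Python, from rig import r, telemetry, get_image gives the robot as it stands (r), with the cameras as plain functions and the readings (telemetry).
- The arm moves only by the shell command python3 jog.py 'ROWS' [FORCE]. ROWS is a JSON object whose key "motion" holds a list of rows, 1 to 20 of them, each of 7 numbers: the opening from 0.0 (shut) to 1.0 (fully open), then dx, dy, dz in mm, then a rotation vector rx, ry, rz in rad; each row shifts and turns the commanded pose from where the row before left it, along the tool's axes as they then stand; what a row does not reach is not made up. A row lasts 1/12 s, in which the tool goes at most 0.0417 m and 0.125 rad, less where a joint would pass 70% of its speed; a pose out of reach is approached as far as the arm can. The fingers move at their own pace and stop on an object; FORCE is the grip in N (left out, the last holds). Time passes only in rows, so rows that do not move let the fingers close. It prints the time, the measured TCP pose, the force, the opening and the grip force at its end. Input that does not fit is refused with a message, and nothing moves.
- telemetry.sense(): the state, without advancing time (a new reading comes with each control period).
- get_image(name): name is "side" or "top"; returns a dict with "image" (384x512x3 uint8, red, green, blue), "intrinsics" (3x3 intrinsics, pixels), "k1" (the pictures are not rectified: a ray, as slopes to the right and down, at radius r is drawn at 1 + k1 r^2 times it, then the intrinsics apply), "R" (3x3) and "t" (3): a world point X has camera coordinates R X + t. Camera axes: x right, y down, z forward; pixel columns grow to the right and rows downward; lengths in m; the calibration is good to about 2 mm. A picture is of the moment at which its call begins. There is no depth.
- r.sign_off(): hands the job in; it is judged then, once.
The state is a dict: "t": time; "q": joint angles; "qd": joint speeds; "tau": joint torques, N m; "ee_pos": TCP position; "ee_rot": TCP orientation; "force": force on the tool from outside, world axes, zero at the start; "ft_torque": the same for the moment, N m; "grip_width": opening from 0.0 (shut) to 1.0 (fully open); "finger_force": force on a finger pad.
Only numpy, scipy, OpenCV 4.12 (cv2) and the standard library are available. Lean on these libraries where they do the work, as an engineer would, in place of code of your own. Each camera call takes 0.05 s, during which the arm holds its last target. There are 200 camera calls.

TASK

Fit the steel coil spring on the ceiling foot of the shower pole: thread it down over the ribbed white stem, its inward-bent end first, twisting it a little whenever it snags on the ribs, until it sits fully home on the grey seat. Do not force it, leave the foot standing where it is, and do not disturb the other things on the worktop.

Things in the scene. Friction and masses are not known exactly. Their poses are not given: they have to be found in the camera images.
- spring: Steel compression spring standing upright: 3 mm wire, 30 mm over the coils, 24 mm inside, 120 mm long, about 0.12 kg, open coils at 12.5 mm pitch. Origin: centre of its underside; z up its axis. Stiffness about 1500 N/m (3 mm shorter at 4.5 N), at most 12 mm. Hold it across the coils near the top; a grip of 25 to 40 N is firm enough.
- spring_top (a point): Centre of the spring's upper end, 120 mm above its origin. The upper end is plain, without a tang.
- spring_bottom (a point): Centre of the spring's lower end; level with seat when fully home. At this end the wire is bent straight inwards into a short tang: 3 mm thick, at the height of the lowest coil, on the spring's own +x side, its rounded end 6.5 mm from the axis.
- foot: Loose ceiling foot of a tension pole, 0.48 kg, standing on its round black rubber pad (76 mm across), grey hub above it, white ribbed plastic stem pointing up. Origin: centre of the underside; z up the stem. Its yaw does not tell where the ribs are: the stem swivels stiffly in the foot (slips at about 0.08 N m) and starts at any angle.
- seat (a point): Centre of the flat grey spring seat (42 mm across), 26 mm above the foot's underside, from which the stem rises. The ribs are staggered (a bayonet): the upper ribs end 28 mm above the seat, then a 10 mm gap of bare core, then lower ribs, from 18 mm above the seat down, midway between the upper ones. The tang always lands on these; turn the spring up to 45 degrees either way and it drops.
- stem_top (a point): Centre of the upper end of the stem's ribs, 100 mm above the seat (its 8 mm core stands 3 mm higher). The stem is a plus-shaped moulding 20 mm across: four ribs 7 mm thick, four open grooves between. The spring passes over with 2 mm play all round, but its tang must run in a groove (any; about 15 degrees of play either side of the groove's middle), else it snags on a rib's top.
- shampoo: Green shampoo bottle, 60 mm across, 170 mm high, standing. Origin: centre of the underside. Bystander.
- tumbler: White ceramic tumbler, 72 mm across, 95 mm high, standing. Origin: centre of the underside. Bystander.
- pail: Small green plastic pail with two black side handles, 110 mm across, about 190 mm over the handles, 90 mm high, standing. Origin: centre of the underside. Bystander.
- basket: White wire basket of the pole, 140 by 240 mm, 55 mm high, with a grey clamp collar on its +x side. Origin: centre of the underside. Bystander.

How it is judged:
On the way:
1. the spring is threaded over the end of the stem, its lower end at least 10 mm below the stem's top (z of spring_bottom in the frame of stem_top below -0.01 m and horizontal distance between spring_bottom and stem_top below 0.006 m), for 0.1 s.
At the end, for the whole second after the job is handed in: The spring stands on the stem with its lower end within 3 mm of the seat in height and 5 mm of its centre, upright within 7 degrees, at rest and let go; the foot stands on the worktop, upright, within 30 mm of where it was (z of spring_bottom in the frame of seat below 0.003 m and horizontal distance between spring_bottom and seat below 0.005 m and angle between spring's own z axis and vertical below 0.12 rad and angle between foot's own z axis and vertical below 0.05 rad and height (world z) of foot below 0.004 m and distance of foot from where it was at the start of the episode below 0.03 m and linear speed of spring below 0.02 m/s); the robot touches nothing.
It fails at once if the spring is forced: more than 40 N between spring and foot (contact force between spring and foot above 40 N).
It fails at once if the foot is tipped or pushed away (angle between foot's own z axis and vertical above 0.35 rad or distance of foot from where it was at the start of the episode above 0.05 m).
It fails at once if a bystander is moved by more than 20 mm or tipped (distance of any of shampoo, tumbler, pail, basket from where it was at the start of the episode above 0.02 m or angle between any of shampoo, tumbler, pail's own z axis and vertical above 0.3 rad).
It also fails if it takes over 61 s, if anything falls off the work surface, if the arm or the gripper's body presses on something with over 40 N, if the wrist force passes 120 N, or if a joint passes its speed limit or range.

## Working session

There is one attempt and no reset: what is moved stays moved. The work goes in short steps, Python scripts to look and compute and a shell command to move; the robot and the scene stay as the last step left them, time stands still between calls to the robot, and variables do not carry over. Pictures are saved under pics/ and viewed, at most 10 in all, crops included, and the job is handed in when it is done.

```bash
ls; mkdir -p pics; python3 - <<'E'
from rig import r, telemetry, get_image
import cv2,numpy as np
s=telemetry.sense();print(s['t'],s['ee_pos'],np.round(s['ee_rot'],3),s['grip_width'])
for n in("side","top"):
    d=get_image(n);cv2.imwrite(f"pics/{n}0.png",d["image"][:,:,::-1]);print(n,d["intrinsics"],d["k1"],d["R"],d["t"])
E
```

```text
jog.py
pics
rig.py
0.0 [0.17807128 0.62439373 0.23024497] [[-0.962  0.274 -0.001]
 [ 0.274  0.962 -0.002]
 [ 0.    -0.002 -1.   ]] 1.0064867147448284
side [[368.38601371   0.         260.56468867]
 [  0.         368.38601371 190.93837801]
 [  0.           0.           1.        ]] -0.07266567975019737 [[-0.99193389 -0.12596469 -0.01414414]
 [-0.0706566   0.64211294 -0.76334698]
 [ 0.1052369  -0.75619036 -0.64583383]] [0.63813712 0.15301027 1.09156466]
top [[357.91392927   0.         255.97126829]
 [  0.         357.91392927 184.59492574]
 [  0.           0.           1.        ]] -0.004820613610594191 [[-0.00623491 -0.99994575  0.00834378]
 [-0.99646501  0.00551373 -0.08382774]
 [ 0.08377719 -0.00883694 -0.99644533]] [-0.03234519  0.61707403  1.29186634]
```

View pics/side0.png

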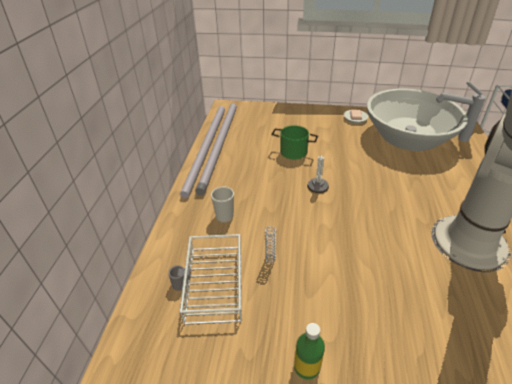

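View pics/top0.png

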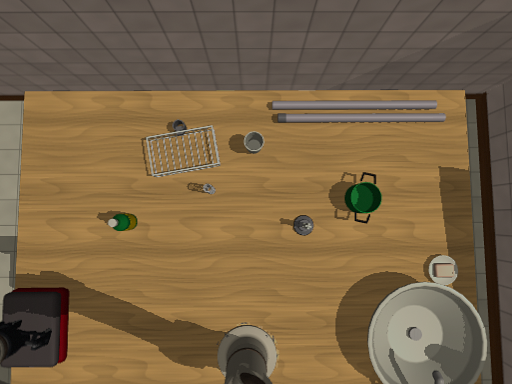

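The side view shows the foot near (318,185) with the stem up to (320,157), and the spring from (263,280) to (270,230). In the top view the foot is at (303,225) and the spring at about (205,188). Next I'll enlarge both.

```bash
cat > h.py <<'E'
import numpy as np,cv2
from rig import r, telemetry, get_image
def ray(d,u,v):
    K=d["intrinsics"];p=np.array([(u-K[0,2])/K[0,0],(v-K[1,2])/K[1,1]]);q=p.copy()
    for _ in range(20): q=p/(1+d["k1"]*(q@q))
    return -d["R"].T@d["t"], d["R"].T@np.array([*q,1.])
def onz(d,u,v,z):
    c,w=ray(d,u,v);return c+w*(z-c[2])/w[2]
def proj(d,X):
    x=d["R"]@np.asarray(X,float)+d["t"];q=x[:2]/x[2];q=q*(1+d["k1"]*(q@q));K=d["intrinsics"]
    return K[0,0]*q[0]+K[0,2],K[1,1]*q[1]+K[1,2]
def crop(d,c,w,s):
    u,v=c;i=d["image"][v-w:v+w,u-w:u+w,::-1];return cv2.resize(i,None,fx=s,fy=s,interpolation=cv2.INTER_CUBIC)
E
python3 - <<'E'
from h import *
S=get_image("side");T=get_image("top")
a=np.hstack([crop(S,(269,256),30,6.5),crop(S,(319,172),30,6.5)]);b=np.hstack([crop(T,(205,188),30,6.5),crop(T,(303,225),30,6.5)])
i=np.vstack([a,b])
i=i[:590]
cv2.imwrite("pics/c1.png",i);print(i.shape)
print(onz(T,303,225,.03),onz(S,319,186,0.01),onz(S,264,281,0),onz(S,270,230,.12),onz(T,207,188,.12))
E
```

```text
(590, 780, 3)
[ 0.4679586 -0.2062585  0.03     ] [ 0.46271776 -0.20240296  0.01      ] [0.60727771 0.20974733 0.        ] [0.59960653 0.13189074 0.12      ] [0.59823795 0.13204419 0.12      ]
```

View pics/c1.png

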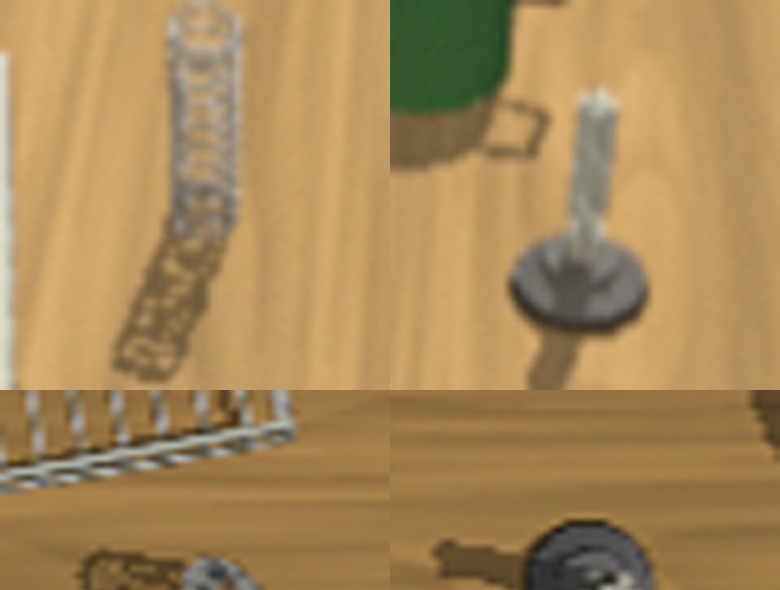

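Side crop: the spring's top ring is at about (270.7,229) and its bottom at about (270.5,260); what lies below that is shadow. The stem top is at about (321,158). Next I'll view the top camera, enlarged.

```bash
python3 - <<'E'
from h import *
T=get_image("top")
i=np.hstack([crop(T,(205,188),20,10),crop(T,(303,225),20,10)])
cv2.imwrite("pics/c2.png",i)
S=get_image("side")
print(onz(S,270.7,229.5,.12),onz(S,270.5,260,.0))
print(onz(S,321,158,.126))
# contours of dark pad (top)
im=T["image"].astype(int);m=((im.max(2)<120)&(im.max(2)-im.min(2)<25)).astype(np.uint8);m2=np.zeros_like(m);m2[205:245,283:323]=m[205:245,283:323]
c=max(cv2.findContours(m2,0,2)[0],key=cv2.contourArea);print(cv2.minEnclosingCircle(c),cv2.fitEllipse(c),cv2.boundingRect(c))
E
```

```text
[0.59795287 0.12986083 0.12      ] [ 5.97451300e-01  1.35410752e-01 -1.11022302e-16]
[ 0.46622553 -0.20691943  0.126     ]
((303.1212158203125, 224.8030242919922), 9.981538772583008) ((303.03179931640625, 224.76971435546875), (18.963808059692383, 19.279117584228516), 161.09034729003906) (294, 215, 19, 20)
```

View pics/c2.png

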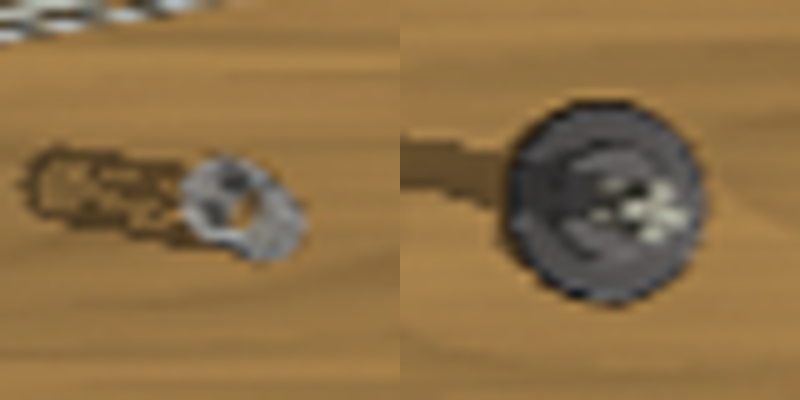

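Top crop: the spring's top ring centre is at about (207.4,188), which casts to (0.598,0.131), agreeing with the side view. The stem top is at about (308.5,226), with its ribs roughly along the image axes. Now I'll move over the spring.

The manual's scale: shifts go in mm. Converting my numbers, -0.032 m is -32, -0.027 m is -27.

```bash
python3 jog.py '{"motion":[[1,-32,-21,2,0,0,0],[1,-32,-21,2,0,0,0],[1,-32,-21,2,0,0,0],[1,-32,-21,2,0,0,0],[1,-32,-21,2,0,0,0],[1,-32,-21,2,0,0,0],[1,-32,-21,2,0,0,0],[1,-32,-21,2,0,0,0],[1,-32,-21,2,0,0,0],[1,-32,-21,2,0,0,0],[1,-32,-21,2,0,0,0],[1,-32,-21,2,0,0,0],[1,-32,-21,2,0,0,0],[1,-32,-21,2,0,0,0],[1,-32,-21,2,0,0,0],[1,-32,-21,2,0,0,0],[1,-27,-24,0,0,0,0],[1,0,0,0,0,0,0]]}' 30
cat >> h.py <<'E'
def st(target=None):
    s=telemetry.sense();R=s['ee_rot'];np.set_printoptions(precision=4,suppress=True)
    print('t',s['t'],'p',s['ee_pos'],'q',s['q'],'F',s['force'],'M',s['ft_torque'],'w',s['grip_width'],'yaw',np.degrees(np.arctan2(R[1,1],R[0,1])),'z',R[:,2])
    if target is not None: print('tool step',R.T@(np.array(target)-s['ee_pos']))
E
python3 -c "
from h import *
st([.598,.131,.16])
S=get_image('side');T=get_image('top')
# triangulate stem top & spring top
def tri(a,b):
    (c,w),(e,v)=ray(S,*a),ray(T,*b);k=np.linalg.lstsq(np.c_[w,-v],e-c,rcond=None)[0];return c+w*k[0],e+v*k[1]
print(tri((321,158),(308.5,225.8)),tri((270.7,229.5),(207.4,187.9)))
print(onz(T,303.1,224.8,.008),onz(T,308.5,225.8,.126))"
```

```text
t: 1.8
ee_pos: [0.6023, 0.1207, 0.1989]
ee_rot: [[-0.958, 0.285, 0.002], [0.285, 0.958, -0.005], [-0.004, -0.004, -1.0]]
force: [0.6, -1.0, 0.1]
grip_width: 0.997
finger_force: 0.0
t 1.8 p [0.6023 0.1207 0.1989] q [-0.0935  0.4427 -0.1992  1.684   0.1061  1.0243  0.9522] F [ 0.5924 -0.9688  0.1479] M [-0.1137 -0.0079  0.0627] w 0.9968692152192082 yaw 73.41973141473741 z [ 0.0023 -0.0053 -1.    ]
tool step [0.0072 0.0088 0.0388]
(array([ 0.4659, -0.2119,  0.1225]), array([ 0.4679, -0.212 ,  0.1225])) (array([0.5979, 0.1306, 0.1207]), array([0.5985, 0.1306, 0.1208]))
[ 0.468  -0.2097  0.008 ] [ 0.468  -0.2115  0.126 ]
```

To row units: 0.0088 m is 8.8, 0.0072 m is 7.2.

```bash
python3 jog.py '{"motion":[[1,7.2,8.8,5,0,0,0],[1,0,0,5,0,0,-0.125],[1,0,0,5,0,0,-0.125],[1,0,0,5,0,0,-0.125],[1,0,0,5,0,0,-0.125],[1,0,0,5,0,0,-0.125],[1,0,0,5,0,0,-0.125],[1,0,0,4,0,0,-0.125],[1,0,0,0,0,0,-0.125],[1,0,0,0,0,0,0],[1,0,0,0,0,0,0]]}'
python3 -c "
from h import *
st([.598,.131,.086])"
```

```text
t: 2.82
ee_pos: [0.5922, 0.1441, 0.1602]
ee_rot: [[-0.751, -0.661, -0.001], [-0.661, 0.751, 0.001], [-0.0, 0.001, -1.0]]
force: [0.7, -0.1, 0.6]
grip_width: 0.997
finger_force: 0.0
t 2.8167 p [0.5922 0.1441 0.1602] q [ 0.0328  0.5052 -0.4177  1.7206  0.2392  0.9667  1.8173] F [ 0.7228 -0.1069  0.552 ] M [-0.0313  0.0529  0.0318] w 0.9970155433800916 yaw 131.35596557281195 z [-0.0006  0.0012 -1.    ]
tool step [ 0.0043 -0.0138  0.0742]
```

```bash
python3 jog.py '{"motion":[[1,0,0,0,0,0,0.125],[1,0,0,0,0,0,0.125],[1,0,0,0,0,0,0.125],[1,0,0,0,0,0,0.125],[1,0,0,0,0,0,0.125],[1,0,0,0,0,0,0.125],[1,0,0,0,0,0,0.125],[1,0,0,0,0,0,0.125],[1,0,0,0,0,0,0.125],[1,0,0,0,0,0,0.125],[1,0,0,0,0,0,0.125],[1,0,0,0,0,0,0.125],[1,0,0,0,0,0,0.125],[1,0,0,0,0,0,0.125],[1,0,0,0,0,0,0.125],[1,0,0,0,0,0,0.125],[1,0,0,0,0,0,0],[1,0,0,0,0,0,0]]}'
python3 -c "
from h import *
st([.598,.131,.086])"
```

```text
t: 4.32
ee_pos: [0.593, 0.1429, 0.1605]
ee_rot: [[-0.292, 0.956, 0.0], [0.956, 0.292, 0.0], [0.0, 0.0, -1.0]]
force: [0.3, -0.7, -0.5]
grip_width: 1.002
finger_force: 0.0
t 4.3167 p [0.593  0.1429 0.1605] q [-0.2962  0.47    0.0206  1.7321 -0.0118  0.9391  0.0253] F [ 0.3138 -0.695  -0.4699] M [0.0067 0.0034 0.0065] w 1.001537234351002 yaw 16.965604031903812 z [ 0.0004  0.0003 -1.    ]
tool step [-0.0129  0.0013  0.0745]
```

To row units: 0.015 m is 15, 0.0145 m is 14.5.

```bash
python3 jog.py '{"motion":[[1,-6.5,0.7,0,0,0,0],[1,-6.4,0.6,0,0,0,0],[1,0,0,15,0,0,0],[1,0,0,15,0,0,0],[1,0,0,15,0,0,0],[1,0,0,15,0,0,0],[1,0,0,14.5,0,0,0],[1,0,0,0,0,0,0],[1,0,0,0,0,0,0]]}'
python3 -c "
from h import *
st([.598,.131,.086])
S=get_image('side');T=get_image('top')
cv2.imwrite('pics/c3.png',np.hstack([crop(S,(270,240),40,5),crop(T,(205,188),40,5)]))"
```

```text
t: 5.07
ee_pos: [0.5979, 0.1284, 0.0851]
ee_rot: [[-0.288, 0.957, -0.002], [0.957, 0.288, -0.001], [-0.0, -0.002, -1.0]]
force: [-0.3, -0.5, -0.4]
grip_width: 0.998
finger_force: 0.0
t 5.0667 p [0.5979 0.1284 0.0851] q [-0.2712  0.5716  0.0206  1.7694 -0.0153  0.8027  0.0494] F [-0.293  -0.5108 -0.3647] M [ 0.0105 -0.0071 -0.0127] w 0.9977304393596876 yaw 16.76579615468886 z [-0.0019 -0.0007 -1.    ]
tool step [ 0.0024  0.0009 -0.0009]
```

View pics/c3.png

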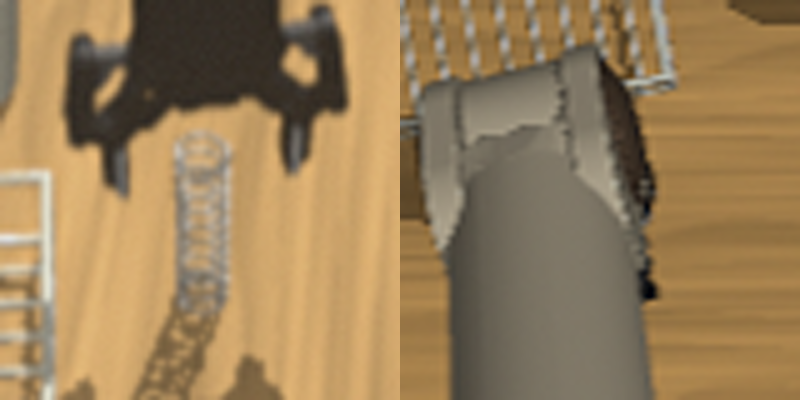

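The spring's top, at crop (204,150), stands between the two fingertips at (117,180) and (293,165). I'll close on it and lift.

```bash
python3 jog.py '{"motion":[[1,2.4,0.5,0,0,0,0],[0,0,0,0,0,0,0],[0,0,0,0,0,0,0],[0,0,0,0,0,0,0],[0,0,0,0,0,0,0],[0,0,0,0,0,0,0],[0,0,0,0,0,0,0],[0,0,0,0,0,0,0],[0,0,0,0,0,0,0],[0,0,0,0,0,0,0]]}' 32
python3 jog.py '{"motion":[[0,0,0,-20,0,0,0],[0,0,0,-30,0,0,0],[0,0,0,-30,0,0,0],[0,0,0,-30,0,0,0],[0,0,0,-30,0,0,0],[0,0,0,-30,0,0,0],[0,0,0,0,0,0,0],[0,0,0,0,0,0,0]]}'
python3 -c "
from h import *
st([.467,-.210,.255])
S=get_image('side');cv2.imwrite('pics/c4.png',crop(S,(270,200),60,5))"
```

```text
t: 6.0
ee_pos: [0.5982, 0.1321, 0.0859]
ee_rot: [[-0.289, 0.957, 0.0], [0.957, 0.289, 0.0], [0.0, 0.0, -1.0]]
force: [-0.3, 1.2, 1.0]
grip_width: 0.331
finger_force: 31.5
t: 6.67
ee_pos: [0.5992, 0.1322, 0.2578]
ee_rot: [[-0.289, 0.957, 0.004], [0.957, 0.289, 0.001], [-0.0, 0.004, -1.0]]
force: [0.2, -0.3, -1.6]
grip_width: 0.338
finger_force: 32.1
t 6.6667 p [0.5992 0.1322 0.2578] q [-0.2826  0.3753  0.0281  1.6349 -0.0114  1.1276  0.0414] F [ 0.1794 -0.3177 -1.5858] M [0.0026 0.0762 0.0127] w 0.3377610128123364 yaw 16.788541221335272 z [ 0.0038  0.001  -1.    ]
tool step [-0.2895 -0.2254  0.0019]
```

View pics/c4.png

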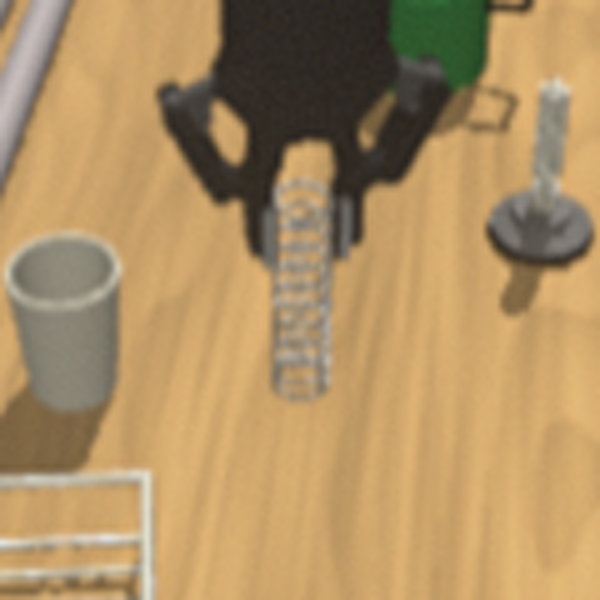

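The spring hangs upright and central between the pads, bottom at about crop (303,390). Next I'll carry it over the stem at the same height.

To row units: -0.0225 m is -22.5, -0.029 m is -29.

```bash
python3 jog.py '{"motion":[[0,-14.5,-11.3,0,0,0,0],[0,-29,-22.5,0,0,0,0],[0,-29,-22.5,0,0,0,0],[0,-29,-22.5,0,0,0,0],[0,-29,-22.5,0,0,0,0],[0,-29,-22.5,0,0,0,0],[0,-29,-22.5,0,0,0,0],[0,-29,-22.5,0,0,0,0],[0,-29,-22.5,0,0,0,0],[0,-29,-22.5,0,0,0,0],[0,-14.5,-11.3,0,0,0,0],[0,0,0,0,0,0,0],[0,0,0,0,0,0,0],[0,0,0,0,0,0,0]]}'
python3 -c "
from h import *
st([.467,-.210,.255])
S=get_image('side');cv2.imwrite('pics/c5.png',crop(S,(319,155),40,7.5))
T=get_image('top');cv2.imwrite('pics/c5t.png',crop(T,(306,225),30,8))
"
```

```text
t: 7.88
ee_pos: [0.4658, -0.2094, 0.2543]
ee_rot: [[-0.29, 0.957, -0.003], [0.957, 0.29, 0.002], [0.002, -0.002, -1.0]]
force: [0.7, -0.4, -2.0]
grip_width: 0.336
finger_force: 32.1
t 7.8833 p [ 0.4658 -0.2094  0.2543] q [ 0.1766  0.1986  0.221   1.8863 -0.05    1.0649  0.7115] F [ 0.6565 -0.364  -2.0295] M [-0.02    0.0001  0.0172] w 0.33594266638609555 yaw 16.829183418324206 z [-0.0025  0.0015 -1.    ]
tool step [-0.0009  0.0009 -0.0007]
```

View pics/c5.png

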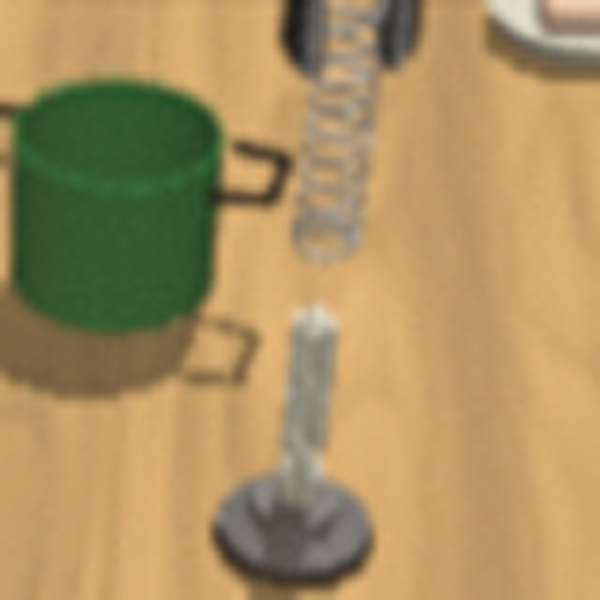

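The spring's bottom ring is at about crop (327,238), pixel (322.6,146.7). The stem top is at crop (315,316), pixel (321,157.1). I'll compute the lateral error.

```bash
python3 -c "
from h import *
S=get_image('side')
for u,v,z in((322.6,146.7,.170),(325.8,118.5,.265),(321,157.1,.127),(319.3,180.5,.026),(318,185.5,.01)): print(z,onz(S,u,v,z))
for z in(.026,.127,.170,.265): print(proj(S,[.467,-.21,z]))
g=cv2.cvtColor(S['image'],cv2.COLOR_RGB2HSV)
# row-wise centroids: low saturation against wood
for v in (130,133,136,139,142,145,160,163,166,169,172,175):
    row=g[v,308:336,1].astype(int);w=row<75
    x=np.arange(308,336)[w];print(v,x.min() if len(x) else None,x.max() if len(x) else None,(x.min()+x.max())/2 if len(x) else None)
"
```

```text
0.17 [ 0.46500087 -0.20788556  0.17      ]
0.265 [ 0.46368925 -0.22232718  0.265     ]
0.127 [ 0.46631622 -0.21068033  0.127     ]
0.026 [ 0.46313124 -0.21322365  0.026     ]
0.01 [ 0.46621893 -0.20479115  0.01      ]
(np.float64(318.18094882952147), np.float64(180.99770147259974))
(np.float64(320.79245363325765), np.float64(157.20437285261306))
(np.float64(321.9771625367847), np.float64(146.30357633578873))
(np.float64(324.76210787941045), np.float64(120.40314660524471))
130 320 325 322.5
133 320 325 322.5
136 319 325 322.0
139 319 327 323.0
142 319 326 322.5
145 318 326 322.0
160 318 323 320.5
163 318 322 320.0
166 317 322 319.5
169 317 322 319.5
172 317 321 319.0
175 317 321 319.0
```

View pics/c5t.png

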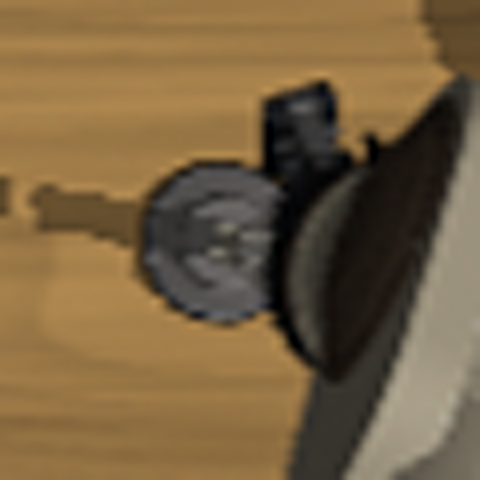

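In the top view the gripper mostly hides the stem; the foot is at crop (215,240), undisturbed. The spring needs a small shift of about (+1.2,-1) mm, then a descent to just above the core.

To row units: -0.0013 m is -1.3, 0.0009 m is 0.9.

```bash
python3 jog.py '{"motion":[[0,-1.3,0.9,0,0,0,0],[0,0,0,12,0,0,0],[0,0,0,12,0,0,0],[0,0,0,12,0,0,0],[0,0,0,0,0,0,0],[0,0,0,0,0,0,0],[0,0,0,0,0,0,0]]}'
python3 -c "
from h import *
st([.467,-.210,.255])
S=get_image('side');cv2.imwrite('pics/c6.png',crop(S,(320,155),30,10))
g=cv2.cvtColor(S['image'],cv2.COLOR_RGB2HSV)
for v in range(140,178,3):
    row=g[v,308:336,1].astype(int);w=row<75
    x=np.arange(308,336)[w];print(v,x.min(),x.max(),(x.min()+x.max())/2)
"
```

```text
t: 8.62
ee_pos: [0.4682, -0.2115, 0.2203]
ee_rot: [[-0.29, 0.957, 0.001], [0.957, 0.29, -0.0], [-0.0, 0.001, -1.0]]
force: [0.1, -1.2, -1.2]
grip_width: 0.339
finger_force: 32.1
t 8.6167 p [ 0.4682 -0.2115  0.2203] q [ 0.1826  0.2395  0.2197  1.92   -0.062   0.9878  0.724 ] F [ 0.0518 -1.2429 -1.1603] M [-0.0405  0.0048 -0.0121] w 0.3394055417802935 yaw 16.829557155188418 z [ 0.0006 -0.0002 -1.    ]
tool step [ 0.0017 -0.0007 -0.0347]
140 325 325 325.0
143 323 325 324.0
146 324 325 324.5
149 323 324 323.5
152 317 323 320.0
155 323 324 323.5
158 318 323 320.5
161 318 323 320.5
164 318 322 320.0
167 317 322 319.5
170 317 322 319.5
173 317 321 319.0
176 317 321 319.0
```

View pics/c6.png

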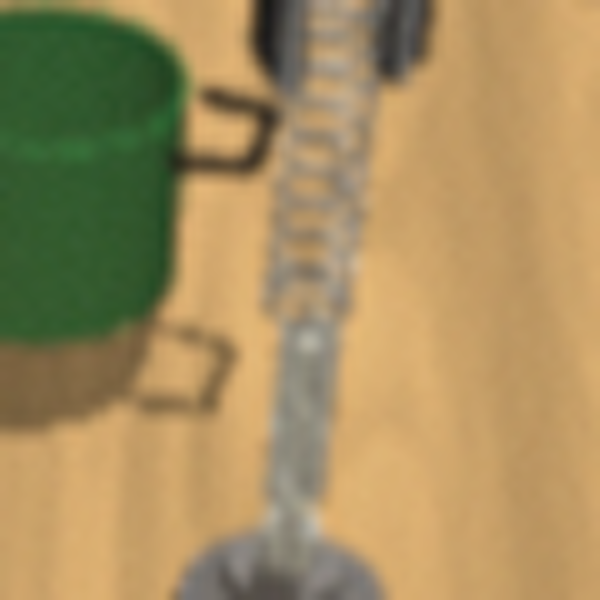

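The spring bottom at crop (310,300) is well aligned with the stem at (308,335). Next comes gentle lowering onto the stem.

To row units: 0.001 m is 1, 0.002 m is 2.

```bash
python3 jog.py '{"motion":[[0,1,0,2,0,0,0],[0,0,0,2,0,0,0],[0,0,0,2,0,0,0],[0,0,0,2,0,0,0],[0,0,0,2,0,0,0],[0,0,0,0,0,0,0],[0,0,0,0,0,0,0]]}'; python3 jog.py '{"motion":[[0,0,0,2,0,0,0],[0,0,0,0,0,0,0],[0,0,0,0,0,0,0]]}'
```

```text
t: 9.25
ee_pos: [0.4676, -0.2109, 0.2102]
ee_rot: [[-0.289, 0.957, 0.001], [0.957, 0.289, -0.0], [-0.0, 0.001, -1.0]]
force: [-0.4, 0.2, 3.4]
grip_width: 0.334
finger_force: 32.4
t: 9.5
ee_pos: [0.4677, -0.2109, 0.2082]
ee_rot: [[-0.289, 0.957, 0.001], [0.957, 0.289, -0.0], [-0.001, 0.001, -1.0]]
force: [-0.9, 0.9, 5.5]
grip_width: 0.335
finger_force: 32.6
```

Contact at about 7 N, so the tang has snagged. Twisting in small steps.

```bash
for i in 1; do python3 jog.py '{"motion":[[0,0,0,0,0,0,0.1],[0,0,0,0,0,0,0.1],[0,0,0,0,0,0,0]]}'; python3 jog.py '{"motion":[[0,0,0,0,0,0,0.1],[0,0,0,0,0,0,0.1],[0,0,0,0,0,0,0]]}';python3 jog.py '{"motion":[[0,0,0,0,0,0,0.1],[0,0,0,0,0,0,0.1],[0,0,0,0,0,0,0]]}';done | grep -v rot
```

```text
t: 9.75
ee_pos: [0.4678, -0.2114, 0.2084]
force: [0.1, -0.7, 4.9]
grip_width: 0.332
finger_force: 32.6
t: 10.0
ee_pos: [0.4678, -0.2116, 0.2084]
force: [0.1, -0.9, 4.7]
grip_width: 0.335
finger_force: 32.6
t: 10.25
ee_pos: [0.4677, -0.2116, 0.2084]
force: [-0.9, -1.2, 5.0]
grip_width: 0.337
finger_force: 32.6
```

```bash
for i in 1; do python3 jog.py '{"motion":[[0,0,0,0,0,0,0.1],[0,0,0,0,0,0,0.1],[0,0,0,0,0,0,0]]}'; python3 jog.py '{"motion":[[0,0,0,0,0,0,0.1],[0,0,0,0,0,0,0.1],[0,0,0,0,0,0,0]]}';python3 jog.py '{"motion":[[0,0,0,0,0,0,0.1],[0,0,0,0,0,0,0.1],[0,0,0,0,0,0,0]]}';done | grep -v rot
python3 -c "
from h import *
st([.467,-.210,.255])"
```

```text
t: 10.5
ee_pos: [0.4676, -0.2114, 0.2082]
force: [0.1, -1.3, 4.6]
grip_width: 0.332
finger_force: 32.6
t: 10.75
ee_pos: [0.4669, -0.2103, 0.2072]
force: [-0.4, 0.3, -1.3]
grip_width: 0.333
finger_force: 32.3
t: 11.0
ee_pos: [0.4667, -0.2101, 0.207]
force: [0.7, 0.4, -0.5]
grip_width: 0.339
finger_force: 32.4
t 11.0 p [ 0.4667 -0.2101  0.207 ] q [ 0.0237  0.2644  0.4062  1.9409 -0.1261  0.9624 -0.4152] F [ 0.7379  0.397  -0.4623] M [-0.0038  0.0046  0.0078] w 0.3388091745189212 yaw -51.84471589345915 z [-0.0016  0.0006 -1.    ]
tool step [ 0.0003 -0.     -0.048 ]
```

The snag cleared: force is back to free weight. Descending in the groove.

```bash
(python3 jog.py '{"motion":[[0,0,0,4,0,0,0],[0,0,0,5,0,0,0],[0,0,0,0,0,0,0]]}';  python3 jog.py '{"motion":[[0,0,0,5,0,0,0],[0,0,0,5,0,0,0],[0,0,0,0,0,0,0]]}') | grep -v rot
```

```text
t: 11.25
ee_pos: [0.4664, -0.2102, 0.1973]
force: [0.0, 0.1, -1.3]
grip_width: 0.331
finger_force: 32.4
t: 11.5
ee_pos: [0.4665, -0.2104, 0.1875]
force: [-0.5, -0.0, -0.8]
grip_width: 0.336
finger_force: 32.4
```

```bash
(python3 jog.py '{"motion":[[0,0,0,6,0,0,0],[0,0,0,7,0,0,0],[0,0,0,7,0,0,0],[0,0,0,0,0,0,0]]}';  python3 jog.py '{"motion":[[0,0,0,7,0,0,0],[0,0,0,7,0,0,0],[0,0,0,6,0,0,0],[0,0,0,0,0,0,0]]}'; python3 jog.py '{"motion":[[0,0,0,5,0,0,0],[0,0,0,5,0,0,0],[0,0,0,0,0,0,0]]}') | grep -v rot
```

```text
t: 11.83
ee_pos: [0.4664, -0.2102, 0.1671]
force: [0.1, 0.6, -1.5]
grip_width: 0.333
finger_force: 32.4
t: 12.17
ee_pos: [0.4665, -0.2103, 0.1473]
force: [0.0, -0.3, -1.4]
grip_width: 0.34
finger_force: 32.4
t: 12.42
ee_pos: [0.4669, -0.2105, 0.1378]
force: [0.1, 0.2, -1.4]
grip_width: 0.335
finger_force: 32.4
```

```bash
(python3 jog.py '{"motion":[[0,0,0,3,0,0,0],[0,0,0,3,0,0,0],[0,0,0,0,0,0,0]]}';  python3 jog.py '{"motion":[[0,0,0,2,0,0,0],[0,0,0,2,0,0,0],[0,0,0,0,0,0,0]]}'; python3 jog.py '{"motion":[[0,0,0,2,0,0,0],[0,0,0,0,0,0,0],[0,0,0,0,0,0,0]]}') | grep -v rot
```

```text
t: 12.67
ee_pos: [0.4671, -0.2106, 0.1323]
force: [-0.1, 0.8, -1.6]
grip_width: 0.332
finger_force: 32.4
t: 12.92
ee_pos: [0.4675, -0.2108, 0.1288]
force: [-0.0, 0.5, 1.3]
grip_width: 0.336
finger_force: 32.6
t: 13.17
ee_pos: [0.4677, -0.2108, 0.1272]
force: [-0.4, 0.7, 5.4]
grip_width: 0.333
finger_force: 32.8
```

Snagged on the lower ribs, as expected. Twisting about 45°.

```bash
(python3 jog.py '{"motion":[[0,0,0,0,0,0,0.1],[0,0,0,0,0,0,0.1],[0,0,0,0,0,0,0.1],[0,0,0,0,0,0,0]]}';  python3 jog.py '{"motion":[[0,0,0,0,0,0,0.1],[0,0,0,0,0,0,0.1],[0,0,0,0,0,0,0]]}'; python3 jog.py '{"motion":[[0,0,0,0,0,0,0.1],[0,0,0,0,0,0,0]]}';python3 jog.py '{"motion":[[0,0,0,0,0,0,0.1],[0,0,0,0,0,0,0]]}') | grep -v rot
```

```text
t: 13.5
ee_pos: [0.4672, -0.211, 0.127]
force: [-0.2, -0.5, 3.7]
grip_width: 0.336
finger_force: 32.8
t: 13.75
ee_pos: [0.4672, -0.2103, 0.1264]
force: [0.2, 0.1, -1.4]
grip_width: 0.333
finger_force: 32.5
t: 13.92
ee_pos: [0.4672, -0.2104, 0.1264]
force: [0.2, 0.4, -1.9]
grip_width: 0.33
finger_force: 32.6
t: 14.08
ee_pos: [0.4672, -0.2106, 0.1265]
force: [0.6, -0.3, -2.3]
grip_width: 0.334
finger_force: 32.6
```

```bash
(python3 jog.py '{"motion":[[0,0,0,4,0,0,0],[0,0,0,4,0,0,0],[0,0,0,0,0,0,0]]}';  python3 jog.py '{"motion":[[0,0,0,2,0,0,0],[0,0,0,2,0,0,0],[0,0,0,0,0,0,0]]}'; python3 jog.py '{"motion":[[0,0,0,2,0,0,0],[0,0,0,0,0,0,0],[0,0,0,0,0,0,0]]}'; python3 jog.py '{"motion":[[0,0,0,2,0,0,0],[0,0,0,0,0,0,0],[0,0,0,0,0,0,0]]}') | grep -v rot
```

```text
t: 14.33
ee_pos: [0.4669, -0.2105, 0.1179]
force: [1.2, 0.8, -2.2]
grip_width: 0.336
finger_force: 32.5
t: 14.58
ee_pos: [0.467, -0.2107, 0.1143]
force: [0.7, -0.2, -1.9]
grip_width: 0.333
finger_force: 32.5
t: 14.83
ee_pos: [0.4672, -0.2107, 0.1127]
force: [1.3, -0.0, -0.6]
grip_width: 0.334
finger_force: 32.6
t: 15.08
ee_pos: [0.4675, -0.2108, 0.111]
force: [-0.8, 0.6, 2.4]
grip_width: 0.335
finger_force: 32.8
```

Contact at TCP z 0.112 means the spring is on the seat, where predicted. Next I'll release and retreat.

```bash
python3 jog.py '{"motion":[[0.5,0,0,0,0,0,0],[0.7,0,0,0,0,0,0],[1,0,0,0,0,0,0],[1,0,0,0,0,0,0],[1,0,0,0,0,0,0],[1,0,0,0,0,0,0],[1,0,0,-20,0,0,0],[1,0,0,-30,0,0,0],[1,0,0,-30,0,0,0],[1,0,0,-30,0,0,0],[1,0,0,-30,0,0,0],[1,0,0,-30,0,0,0],[1,0,0,0,0,0,0],[1,0,0,0,0,0,0]]}'
python3 -c "
from h import *
S=get_image('side');cv2.imwrite('pics/c7.png',crop(S,(320,165),30,10))
print(proj(S,[.467,-.21,.146]),proj(S,[.467,-.21,.129]),proj(S,[.467,-.21,.026]))"
```

```text
t: 16.25
ee_pos: [0.4684, -0.2111, 0.2826]
ee_rot: [[0.999, -0.036, 0.004], [-0.036, -0.999, -0.0], [0.004, 0.0, -1.0]]
force: [-0.3, 1.0, 0.2]
grip_width: 1.001
finger_force: 0.0
(np.float64(321.31033405308716), np.float64(152.44761346109595)) (np.float64(320.84655605291243), np.float64(156.7080436797672)) (np.float64(318.18094882952147), np.float64(180.99770147259974))
```

View pics/c7.png

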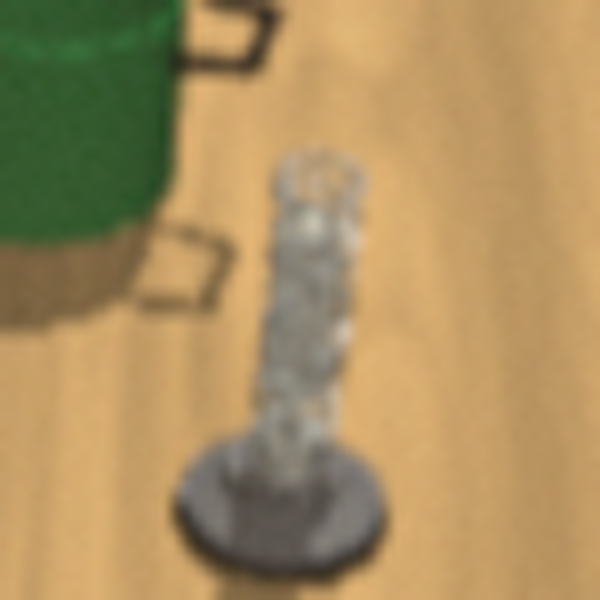

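The spring stands upright on the seat. Its top ring is at crop (320,175), pixel (322,152.5), against a predicted (321.3,152.4) for fully home. The foot has not moved.

```bash
python3 -c "
from rig import r, telemetry, get_image
print(r.sign_off())"
```

```text
the job is handed in; nothing more can be done
None
```

The spring is threaded over the stem and sits fully home on the grey seat, released with the gripper clear; the foot hasn't visibly moved, no other object was touched, and the job was handed in at about 16 s of the 61 s allowed, with no verdict returned.

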